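# Press the die pins home in order

## Robot

A 6-joint arm with a two-finger parallel gripper is mounted at the origin on the work surface. World frame = base frame: x ahead of the robot, y to its left, z up, the work surface at z = 0. Lengths are in mm, angles in rad, forces in N, time in s.
With the tool pointing down it reaches from about 300 to 875 mm from the base axis. Payload 6.4 kg.
Tool frame: the origin (TCP) lies where the fingers leave the gripper's body, on its centre line; the fingertips stand 73 mm ahead of it and the grasp point (between the pads) lies 54 mm ahead of it (pinch_z is the z of the grasp point in the tool frame, in mm); z points along the fingers, y is the line along which they close (so a half turn about z gives the same grasp; the last joint's range is limited). The gripper opens to 85 mm and grips with 20 to 120 N. Pads are 22 mm wide; open, the fingers measure 114 mm over their backs; the gripper's body (76 mm by 85 mm) begins 54 mm behind the grasp point. The pads swing forward as they close: fully open they stand 13 mm farther back than shut.
Start: joints at [1.112, 0.181, 1.607, -0, 1.354, -0.206], TCP at [143.804, 556.742, 303.888] pointing down, gripper open.
Joint ranges: [-2.99, 2.99], [-0.89, 2.07], [0.3, 2.58], [-1.14, 4.28], [0, 2.63], [-3.12, 3.12]. Speed limits (rad/s): [2.57, 2.57, 3.01, 3.14, 3.14, 3.14].

## Interface

Orientations are given as a rotation vector (axis times angle).
In Python, from rig import sense, snapshot, finish_job, boxes_of, pinch_z gives the robot as it stands.
- The arm moves only by the tool send_rows, never from a script. Its argument "moves" is a list of rows, each a list of 4 numbers: the shift along the tool's x, y, z in mm, then the turn about the tool's z in degrees. A call has exactly 5 rows; each row is the pose to reach, as a shift and turn from the pose commanded when the call began, along the tool's axes at that moment; what a row does not reach only later rows make up. A row lasts 1/8 s, in which the tool goes at most 62.5 mm and 10.7 degrees, less where a joint would pass 70% of its speed; a pose out of reach is approached as far as the arm can. A call with a gripper value outside its range is refused whole. "hand" is the opening, from -1 (shut) to 1 (fully open), set as the call begins (left out, the last holds). The fingers move at their own pace and stop on an object; "grip_force" is the grip in N (left out, the last holds). Time passes only in rows, so rows that repeat a pose let the fingers close, or fill a call up. It gives the time, the measured TCP pose, the force, the opening and the grip force at its end, in the units of the state.
- sense(): the state, without advancing time (a new reading comes with each control period).
- snapshot(name): name is "scene" or "side" or "wrist"; returns a dict with "image" (384x512x3 uint8, red, green, blue), "mtx" (3x3 intrinsics, pixels), "pose" (4x4, takes a point from camera to world coordinates). Camera axes: x right, y down, z forward; pixel columns grow to the right and rows downward; lengths in mm; the calibration is good to about 2 mm. The wrist camera is an equidistant fisheye: a pixel r from the principal point sees the ray r / f radians off the axis. A picture is of the moment at which its call begins. There is no depth.
- finish_job(): hands the job in; it is judged then, once.
Trained networks look in a picture, given as the dict that the camera call returned (one of the last four; its "shot" number tells which), for a name from the list of things; names that differ only in an ending like _2 or _b are one class to them, and where a whole thing is asked for, a point or a joint stands for the part that bears it (a point fixed in the world has none). Each returns a list of dicts, best first, with "p" (0 to 1); they miss things now and then, are a little off and sometimes report something else, mostly with a low value. They report only what shows in the picture. A call takes as long as a camera call.
- boxes_of(picture, target): "position" ([column, row] in pixels, amid what is visible of it).
The state is a dict: "time": time; "q": joint angles; "qd": joint speeds; "joint_efforts": joint torques, N m; "tool_pos": TCP position; "tcp_rot": TCP orientation; "wrist_force": force on the tool from outside, world axes, zero at the start; "torque": the same for the moment, N m; "gripper_width": finger opening in mm; "gripper_force": force on a finger pad.
Only numpy, scipy, OpenCV 4.12 (cv2) and the standard library are available. Lean on these libraries where they do the work, as an engineer would, in place of code of your own. Each camera call takes 0.05 s, during which the arm holds its last target. There are 200 camera calls.

## Task

Get the die base ready for its top plate: with the fingertips press three of its pins down until each head rests on its rubber washer, first the one with the large round head, then the square one, then the small round one. Press each gently, with less than 25 N, and do not pull or lift any pin. Leave the pin with the oblong head up, and leave the loose brass bush, oil bottle and wrench where they are.

Things in the scene. Friction and masses are not known exactly. Their poses are not given: they have to be found in the camera images.
- die_plate: Steel die base fixed to the bench, 250 x 290 mm (its x, y), 30 mm thick; origin at the centre of its underside (z = 0), z up. Four pins stand at (x, y) = (+-55, +-65) mm in its frame; which stands where varies. Two fixed upright guide posts, 25 mm diameter, reach 90 mm above the bench at (100, 120) and (-100, -120) mm. Flat black dots on top are screws.
- large_unit: The fixed collar, with its pin, of the pin with the large round head, 44 mm across: dark steel collar 36 mm diameter and 10 mm high with a black rubber washer (30 mm diameter, 3 mm thick) on it. Origin at the centre of the collar's underside, on top of the die base (30 mm above the bench); z up.
- large_top (a point): Centre of the flat top face of the plain steel pin with the large round head, 44 mm across; the head is 10 mm thick. The point moves with the pin: 67 mm above the bench at joint value 0, 53 mm when the pin is home.
- large_pin (a joint): How far the pin with the large round head, 44 mm across is pushed straight down, in m: starts anywhere from 0 to 0.004; at 0.014 its head rests on the rubber washer (home; pushed harder, the head yields about 1 mm per 4 N on the rubber, 6 mm at most, and springs back). Can be drawn up to -0.008. Slides stiffly (about 4 N of friction) and stays where left.
- square_unit: The fixed collar, with its pin, of the pin with the square head, 32 x 32 mm: dark steel collar 36 mm diameter and 10 mm high with a black rubber washer (30 mm diameter, 3 mm thick) on it. Origin at the centre of the collar's underside, on top of the die base (30 mm above the bench); z up.
- square_top (a point): Centre of the flat top face of the plain steel pin with the square head, 32 x 32 mm; the head is 10 mm thick. The point moves with the pin: 67 mm above the bench at joint value 0, 53 mm when the pin is home.
- square_pin (a joint): How far the pin with the square head, 32 x 32 mm is pushed straight down, in m: starts anywhere from 0 to 0.004; at 0.014 its head rests on the rubber washer (home; pushed harder, the head yields about 1 mm per 4 N on the rubber, 6 mm at most, and springs back). Can be drawn up to -0.008. Slides stiffly (about 4 N of friction) and stays where left.
- small_unit: The fixed collar, with its pin, of the pin with the small round head, 20 mm across: dark steel collar 36 mm diameter and 10 mm high with a black rubber washer (30 mm diameter, 3 mm thick) on it. Origin at the centre of the collar's underside, on top of the die base (30 mm above the bench); z up.
- small_top (a point): Centre of the flat top face of the plain steel pin with the small round head, 20 mm across; the head is 10 mm thick. The point moves with the pin: 67 mm above the bench at joint value 0, 53 mm when the pin is home.
- small_pin (a joint): How far the pin with the small round head, 20 mm across is pushed straight down, in m: starts anywhere from 0 to 0.004; at 0.014 its head rests on the rubber washer (home; pushed harder, the head yields about 1 mm per 4 N on the rubber, 6 mm at most, and springs back). Can be drawn up to -0.008. Slides stiffly (about 4 N of friction) and stays where left.
- bar_unit: The fixed collar, with its pin, of the pin with the narrow oblong head, 14 x 46 mm (not to be pressed): dark steel collar 36 mm diameter and 10 mm high with a black rubber washer (30 mm diameter, 3 mm thick) on it. Origin at the centre of the collar's underside, on top of the die base (30 mm above the bench); z up.
- bar_top (a point): Centre of the flat top face of the plain steel pin with the narrow oblong head, 14 x 46 mm (not to be pressed); the head is 10 mm thick. The point moves with the pin: 67 mm above the bench at joint value 0, 53 mm when the pin is home.
- bar_pin (a joint): How far the pin with the narrow oblong head, 14 x 46 mm (not to be pressed) is pushed straight down, in m: starts anywhere from 0 to 0.004; at 0.014 its head rests on the rubber washer (home; pushed harder, the head yields about 1 mm per 4 N on the rubber, 6 mm at most, and springs back). Can be drawn up to -0.008. Slides stiffly (about 4 N of friction) and stays where left.
- bush: Loose brass bush, a tube 30 mm outer and 20 mm inner diameter, 30 mm high, standing on the die base near its middle; origin at the centre of its underside. A bystander.
- oil_bottle: Loose green oil bottle, 60 mm diameter, 130 mm high, standing on the bench beside the die base; origin at the centre of its underside. A bystander.
- wrench: Loose steel wrench, 160 mm long, lying on the bench on the other side of the die base; origin at the middle of its underside. A bystander.

How it is judged:
By the outcome, as a careful person would: the job done as asked, in the order asked, and still so for the second after the job is handed in, with the robot touching nothing.
It also fails if it takes over 48 s, if anything falls off the work surface, if the arm or the gripper's body presses on something with over 40 N, if the wrist force passes 120 N, or if a joint passes its speed limit or range.

## Working session

There is one attempt and no reset: what is moved stays moved. The work goes in short steps, Python scripts to look and compute and a tool call to move; the robot and the scene stay as the last step left them, time stands still between calls to the robot, and variables do not carry over. Pictures are saved under pics/ and viewed, at most 10 in all, crops included, and the job is handed in when it is done.

Besides the shell and the picture viewer there is one more tool, called after ">>>" as name(argument=value, ...) on one line, values as JSON. send_rows: Moves the arm, as the interface text tells. Its arguments: {"type":"object","properties":{"moves":{"type":"array"},"hand":{"type":"number"},"grip_force":{"type":"number"}},"required":["moves"]}

```bash
mkdir -p pics
cat > h.py <<'E'
import numpy as np, cv2
from rig import sense, snapshot, finish_job, boxes_of, pinch_z
from scipy.spatial.transform import Rotation as R
def ray(p,px,fish=False):
    K=np.array(p["mtx"]);T=np.array(p["pose"])
    x=(px[0]-K[0,2])/K[0,0];y=(px[1]-K[1,2])/K[1,1]
    if fish:
        r=np.hypot(x,y);d=np.array([x/r*np.sin(r),y/r*np.sin(r),np.cos(r)]) if r>1e-9 else np.array([0,0,1.])
    else: d=np.array([x,y,1.])
    return T[:3,3],T[:3,:3]@d
def at_z(p,px,z,fish=False):
    o,d=ray(p,px,fish);return o+d*(z-o[2])/d[2]
E
python3 - <<'E'
from h import *
s=sense();print(s["tool_pos"],s["tcp_rot"],s["wrist_force"],s["gripper_width"],s["time"])
ims=[]
for n in ["scene","side","wrist"]:
    p=snapshot(n);cv2.imwrite(f"pics/{n}0.png",p["image"][:,:,::-1])
    print(n,np.round(np.array(p["pose"])[:3,3]))
    for t,z in [("large_top",65),("square_top",65),("small_top",65),("bar_top",65),("bush",45),("oil_bottle",65),("wrench",4)]:
        for b in boxes_of(p,t)[:2]: print(t,round(b["p"],2),np.round(b["position"]),np.round(at_z(p,b["position"],z,n=="wrist")))
E
```

```text
[143.61290009 556.33727752 302.99415031] [-3.96010473e-01 -3.11594159e+00  2.57423384e-03] [-0.12998414 -0.29645757 -0.45437658] 85.68147308021354 0.0
scene [1033.  249.  614.]
large_top 0.74 [296. 199.] [530.  88.  65.]
square_top 0.77 [259. 223.] [626.  52.  65.]
square_top 0.46 [258. 229.] [638.  56.  65.]
small_top 0.51 [214. 193.] [600. -68.  65.]
bar_top 0.3 [260. 232.] [642.  63.  65.]
bush 0.64 [257. 197.] [548.   7.  45.]
oil_bottle 0.96 [364. 241.] [567. 243.  65.]
oil_bottle 0.17 [253. 171.] [501. -31.  65.]
wrench 0.3 [363. 242.] [518. 241.   4.]
side [237. 529. 758.]
small_top 0.42 [287. 174.] [568. -51.  65.]
bar_top 0.48 [272. 218.] [522.  90.  65.]
bush 0.51 [280. 194.] [555.   2.  45.]
bush 0.37 [273. 218.] [528.  76.  45.]
oil_bottle 0.66 [220. 259.] [553. 244.  65.]
wrench 0.89 [332. 158.] [ 524. -231.    4.]
wrist [ 76. 574. 374.]
```

View pics/scene0.png

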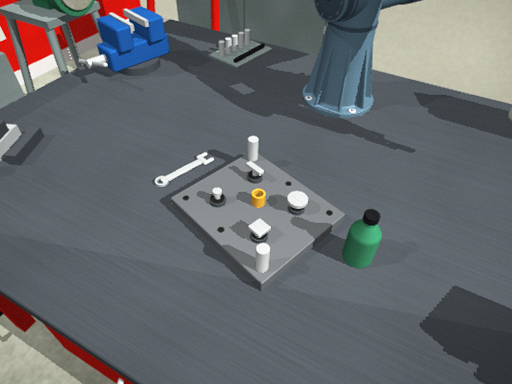

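View pics/wrist0.png

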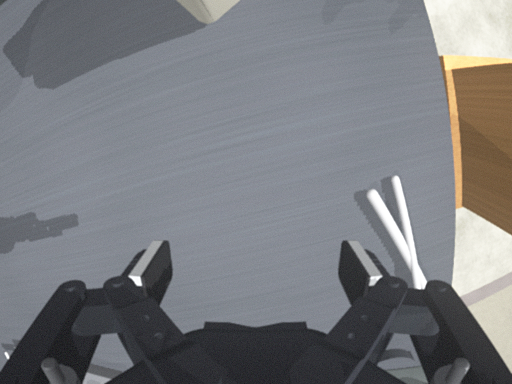

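The scene view shows large (297,200), square (260,228), small (217,191), bar (255,168) and bush (259,198). The posts are at (253,148) and (262,258). The wrist view does not show the die, so I'm moving above it with the fingers shut.

>>> send_rows(moves=[[-50,-34,0,0],[-100,-68,0,0],[-150,-102,0,0],[-200,-136,0,0],[-240,-162,0,0]], hand=-1)

```text
time: 1.82
tool_pos: [336.9, 338.1, 304.1]
tcp_rot: [0.397, 3.116, 0.001]
wrist_force: [0.8, 0.5, 0.6]
gripper_width: -0.0
gripper_force: 0.0
```

>>> send_rows(moves=[[-45,-30,0,0],[-90,-60,0,0],[-135,-90,0,0],[-180,-120,0,0],[-220,-150,0,0]])

```text
time: 2.45
tool_pos: [512.3, 138.0, 304.1]
tcp_rot: [0.397, 3.116, 0.0]
wrist_force: [0.3, -0.2, 0.7]
gripper_width: 0.3
gripper_force: 0.0
```

>>> send_rows(moves=[[-45,-30,0,0],[-90,-60,0,0],[-135,-90,0,0],[-165,-110,0,0],[-165,-110,0,0]])

```text
time: 3.08
tool_pos: [644.5, -10.6, 303.3]
tcp_rot: [-0.401, -3.116, 0.001]
wrist_force: [-0.6, -0.3, -0.3]
gripper_width: 0.4
gripper_force: 0.0
```

Run:
```python
from h import *
s=sense();print(s["tool_pos"],s["tcp_rot"],s["wrist_force"],s["gripper_width"],s["time"])
p=snapshot("wrist");cv2.imwrite("pics/w1.png",p["image"][:,:,::-1])
np.savez("w1.npz",mtx=p["mtx"],pose=p["pose"]);print(np.round(p["pose"],2),p["mtx"])
for t,z in [("large_top",65),("square_top",65),("small_top",65),("bar_top",65),("bush",60),("oil_bottle",65)]:
    for b in boxes_of(p,t)[:2]: print(t,round(b["p"],2),np.round(b["position"]),np.round(at_z(p,b["position"],z,True)))
```

```text
[644.46656919 -10.56162961 303.28590275] [-4.00832481e-01 -3.11577445e+00  5.02424030e-04] [-0.63890444 -0.31895662 -0.26421415] 0.43402392418203123 3.075
[[ 2.5000e-01  9.3000e-01  2.7000e-01  5.7625e+02]
 [ 9.7000e-01 -2.4000e-01 -7.0000e-02  6.8300e+00]
 [ 0.0000e+00  2.8000e-01 -9.6000e-01  3.7349e+02]
 [ 0.0000e+00  0.0000e+00  0.0000e+00  1.0000e+00]] [[297.31863964   0.         254.92259357]
 [  0.         297.31863964 192.77503753]
 [  0.           0.           1.        ]]
large_top 0.95 [313.  43.] [522.  83.  65.]
small_top 0.54 [184. 139.] [587. -74.  65.]
bar_top 0.8 [193.  34.] [482. -35.  65.]
bush 0.79 [250.  79.] [545.  10.  60.]
oil_bottle 0.64 [439.  55.] [556. 233.  65.]
```

View pics/w1.png

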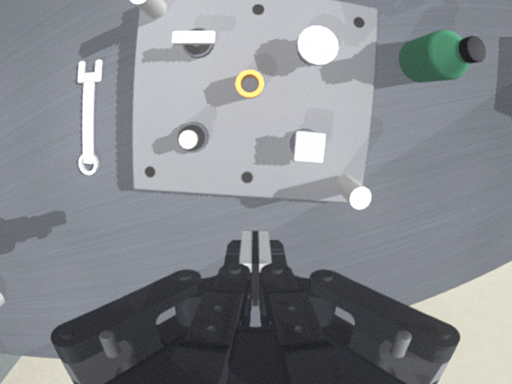

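The wrist view shows large near (318,45), square (310,147), small (188,139), bar (193,38) and the bush at (250,83). I'll take the blob centroids and fit the 110 x 130 pin pattern to them.

Run:
```python
from h import *
from scipy.optimize import least_squares
p=dict(np.load("w1.npz"));im=cv2.imread("pics/w1.png").min(2)
n,l,st,c=cv2.connectedComponentsWithStats((im>190).astype(np.uint8))
g=dict(large=(318,45),square=(310,147),small=(188,139),bar=(193,38));P={}
for k,v in g.items():
    i=l[v[1],v[0]];P[k]=at_z(p,c[i],65,True)[:2];print(k,i,st[i],c[i].round(1),P[k].round(1))
M=dict(large=(-55,65),square=(55,65),small=(55,-65),bar=(-55,-65))
f=lambda q:np.concatenate([q[:2]+R.from_euler('z',q[2]).as_matrix()[:2,:2]@np.array(M[k])-P[k] for k in M])
r=least_squares(f,[560,10,0]);print(r.x,np.degrees(r.x[2]),r.fun.round(1))
s=sense();Rt=R.from_rotvec(s["tcp_rot"]).as_matrix()
for k in M:
    w=r.x[:2]+R.from_euler('z',r.x[2]).as_matrix()[:2,:2]@np.array(M[k]);print(k,w.round(1),"tool shift",(Rt.T@np.append(w-s["tool_pos"][:2],0)).round(1))
# tip check
print("axes",Rt.round(3).tolist())
```

```text
large 2 [  134     0   230   142 12399] [218.5  50.6] [507.5 -13.5]
square 159 [ 291  131   56   49 1356] [313.8 152.3] [636.1  55.9]
small 150 [179 130  19  19 285] [187.7 139. ] [588.4 -69.4]
bar 2 [  134     0   230   142 12399] [218.5  50.6] [507.5 -13.5]
[ 5.59868819e+02 -1.01604158e+01 -1.19140458e-01] -6.826245388539055 [  5.5  74.5 -13.9  -8.   18.4 -11.8 -10.  -54.6]
large [513.   60.9] tool shift [142.8  33.5  -0. ]
square [622.2  47.8] tool shift [33.8 48.1 -0. ]
small [606.8 -81.2] tool shift [ 16.6 -80.8  -0. ]
bar [497.5 -68.2] tool shift [125.7 -95.3  -0. ]
axes [[-0.969, 0.249, 0.0], [0.249, 0.969, 0.0], [-0.0, 0.0, -1.0]]
```

Threshold too low; raise it.

Run:
```python
from h import *
from scipy.optimize import least_squares
p=dict(np.load("w1.npz"));im=cv2.imread("pics/w1.png").min(2)
n,l,st,c=cv2.connectedComponentsWithStats((im>235).astype(np.uint8))
g=dict(large=(318,45),square=(310,147),small=(188,139),bar=(193,38));P={}
for k,v in g.items():
    i=l[v[1],v[0]];P[k]=at_z(p,c[i],65,True)[:2];print(k,i,st[i],c[i].round(1),P[k].round(1))
M=dict(large=(-55,65),square=(55,65),small=(55,-65),bar=(-55,-65))
f=lambda q:np.concatenate([q[:2]+R.from_euler('z',q[2]).as_matrix()[:2,:2]@np.array(M[k])-P[k] for k in M])
r=least_squares(f,[560,10,0]);print(r.x,np.degrees(r.x[2]),r.fun.round(1))
s=sense();Rt=R.from_rotvec(s["tcp_rot"]).as_matrix()
for k in M:
    w=r.x[:2]+R.from_euler('z',r.x[2]).as_matrix()[:2,:2]@np.array(M[k]);print(k,w.round(1),"tool shift",(Rt.T@np.append(w-s["tool_pos"][:2],0)).round(1))
```

```text
large 2 [ 298   26   41   38 1229] [317.8  44.6] [525.5  87.4]
square 6 [295 132  31  31 833] [309.7 146.6] [629.1  52.9]
small 5 [179 130  18  19 258] [187.6 139.1] [588.5 -69.5]
bar 3 [172  31  43  12 512] [193.1  36.5] [484.4 -35.1]
[ 5.56844930e+02  8.90125801e+00 -3.21370262e-01] -18.41315966269698 [-0.3  0.5  0.5  0.3  0.  -0.6 -0.2 -0.3]
large [525.2  87.9] tool shift [137.7  62.8  -0. ]
square [629.6  53.2] tool shift [28.  55.1 -0. ]
small [588.5 -70.1] tool shift [ 37.1 -74.6  -0. ]
bar [484.1 -35.4] tool shift [146.8 -66.9  -0. ]
```

>>> send_rows(moves=[[45,21,0,0],[90,42,0,0],[138,63,30,0],[138,63,80,0],[138,63,130,0]])

```text
time: 4.05
tool_pos: [525.2, 88.6, 173.9]
tcp_rot: [0.392, 3.114, 0.0]
wrist_force: [0.1, 0.1, -0.0]
gripper_width: -0.1
gripper_force: 0.0
```

>>> send_rows(moves=[[0,0,10,0],[0,0,20,0],[0,0,25,0],[0,0,28,0],[0,0,28,0]])

```text
time: 4.68
tool_pos: [525.9, 87.3, 146.5]
tcp_rot: [0.396, 3.116, 0.0]
wrist_force: [-0.7, 0.2, -0.5]
gripper_width: -0.0
gripper_force: 0.0
```

Run:
```python
from h import *
s=sense();print(s["tool_pos"],s["wrist_force"],s["time"])
p=snapshot("wrist");a=p["image"][:,:,::-1]
q=snapshot("scene");b=cv2.resize(q["image"][130:290,160:400,::-1],None,fx=2,fy=2)
b=cv2.copyMakeBorder(b,0,64,0,0,cv2.BORDER_CONSTANT)
cv2.imwrite("pics/w2.png",cv2.resize(np.hstack([a[:,:320*1],b[:384]]) if 0 else np.hstack([cv2.resize(a,(400,300)),cv2.resize(b,(400,300))]),None,fx=1,fy=1))
```

```text
[525.94173979  87.27230161 146.48120297] [-0.65308216  0.19144308 -0.484009  ] 4.675
```

View pics/w2.png

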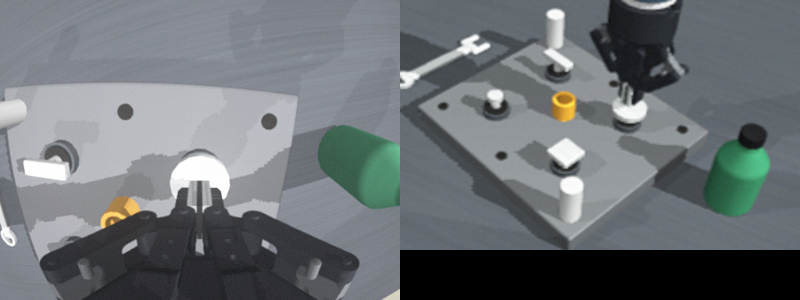

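The tips are just above the centre of the large head, with everything around clear. Now pressing in small steps.

>>> send_rows(moves=[[0,0,3,0],[0,0,6,0],[0,0,9,0],[0,0,12,0],[0,0,12,0]])

```text
time: 5.4
tool_pos: [525.5, 87.4, 133.6]
tcp_rot: [-0.396, -3.116, -0.0]
wrist_force: [-0.6, -0.1, -0.2]
gripper_width: -0.1
gripper_force: 0.0
```

>>> send_rows(moves=[[0,0,2,0],[0,0,4,0],[0,0,6,0],[0,0,6,0],[0,0,6,0]])

```text
time: 6.02
tool_pos: [525.5, 87.4, 127.7]
tcp_rot: [-0.396, -3.117, -0.0]
wrist_force: [0.3, -1.0, 0.3]
gripper_width: 0.1
gripper_force: 0.0
```

>>> send_rows(moves=[[0,0,1,0],[0,0,2,0],[0,0,2,0],[0,0,2,0],[0,0,2,0]])

```text
time: 6.65
tool_pos: [525.5, 87.3, 125.9]
tcp_rot: [-0.396, -3.117, -0.0]
wrist_force: [-1.4, 0.2, 2.8]
gripper_width: -0.1
gripper_force: 1.1
```

Run:
```python
from h import *
s=sense();print(s["tool_pos"],s["wrist_force"],s["time"],s["torque"])
p=snapshot("side");q=snapshot("scene")
print([b for b in boxes_of(q,"large_top")[:1]])
f=lambda i,r,c:cv2.resize(i[r:r+75,c:c+100,::-1],(400,300),interpolation=2)
cv2.imwrite("pics/w3.png",np.hstack([f(p["image"],180,215),f(q["image"],150,250)]))
```

```text
[525.52195995  87.34434748 125.86040578] [-1.41054962  0.18450652  2.76900056] 6.65 [0.01075245 0.17201807 0.01604987]
[{'position': [293.9, 208.9], 'p': 0.54}]
```

View pics/w3.png

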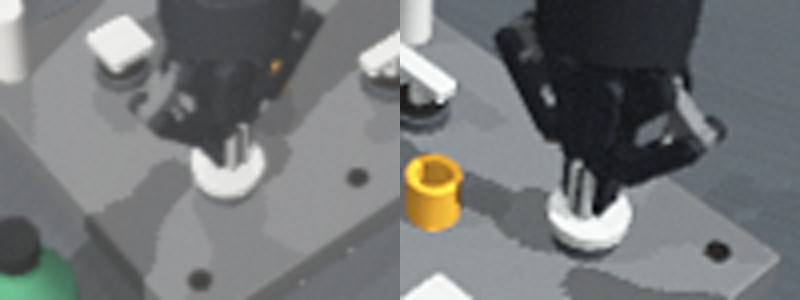

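The head is now low, with the collar nearly hidden, and the force is just starting to rise. It must be close to the washer.

>>> send_rows(moves=[[0,0,1,0],[0,0,1,0],[0,0,1,0],[0,0,1,0],[0,0,1,0]])

```text
time: 7.42
tool_pos: [525.6, 87.3, 125.2]
tcp_rot: [-0.396, -3.117, 0.0]
wrist_force: [-2.5, -0.5, 5.9]
gripper_width: -0.1
gripper_force: 2.8
```

>>> send_rows(moves=[[0,0,1,0],[0,0,1,0],[0,0,1,0],[0,0,1,0],[0,0,1,0]])

```text
time: 8.05
tool_pos: [525.6, 87.3, 124.4]
tcp_rot: [-0.396, -3.117, 0.0]
wrist_force: [-3.9, -0.8, 8.3]
gripper_width: -0.1
gripper_force: 4.2
```

>>> send_rows(moves=[[0,0,1,0],[0,0,1,0],[0,0,1,0],[0,0,1,0],[0,0,1,0]])

```text
time: 8.68
tool_pos: [525.6, 87.4, 123.7]
tcp_rot: [-0.396, -3.117, 0.0]
wrist_force: [-5.1, 0.5, 11.4]
gripper_width: -0.4
gripper_force: 5.5
```

The slope is about 3.8 N/mm and z is 2.3 mm below home, so the head is on the rubber. Lifting and moving to the square pin.

>>> send_rows(moves=[[0,0,-15,0],[0,0,-40,0],[-37,-3,-40,0],[-74,-5,-40,0],[-110,-8,-40,0]])

```text
time: 9.3
tool_pos: [631.3, 51.8, 163.4]
tcp_rot: [0.396, 3.116, 0.0]
wrist_force: [0.4, 0.4, 0.1]
gripper_width: -0.2
gripper_force: 0.0
```

>>> send_rows(moves=[[0,0,10,0],[0,0,18,0],[0,0,18,0],[0,0,18,0],[0,0,18,0]])

```text
time: 9.93
tool_pos: [630.0, 52.3, 145.4]
tcp_rot: [0.395, 3.116, 0.0]
wrist_force: [0.2, -0.2, -0.6]
gripper_width: 0.4
gripper_force: 0.0
```

Run:
```python
from h import *
s=sense();print(s["tool_pos"],s["wrist_force"],s["time"])
p=snapshot("side");q=snapshot("scene");w=snapshot("wrist")
f=lambda i,r,c:cv2.resize(i[r:r+90,c:c+120,::-1],(400,300),interpolation=2)
g=cv2.resize(w["image"][:,:,::-1],(400,300))
cv2.imwrite("pics/w4.png",np.vstack([np.hstack([f(p["image"],170,195),f(q["image"],165,220)]),np.hstack([g,g*0])]))
```

```text
[630.00873292  52.33555062 145.42258767] [ 0.20184104 -0.15592301 -0.63217669] 9.925
```

View pics/w4.png

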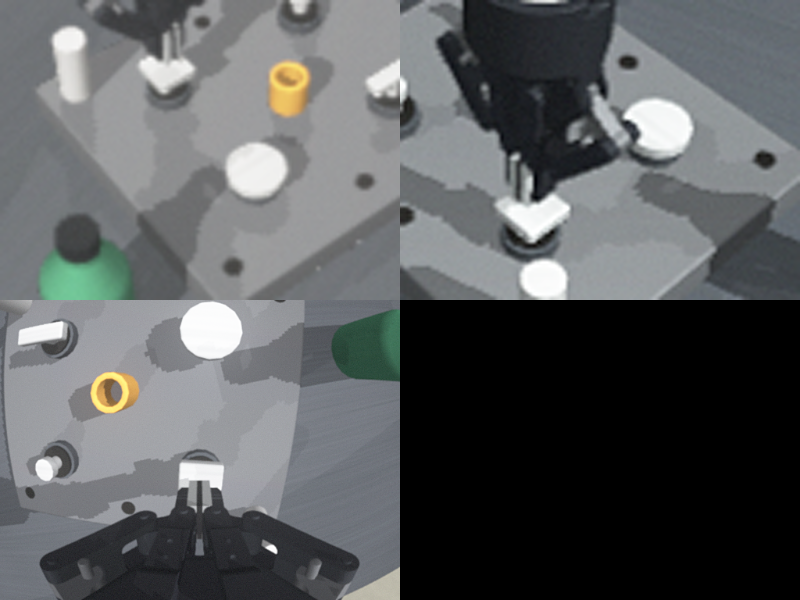

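The large head is seated, and the tips are over the square head with the post clear. Pressing the square pin.

>>> send_rows(moves=[[0,0,4,0],[0,0,8,0],[0,0,12,0],[0,0,15,0],[0,0,18,0]])

```text
time: 10.7
tool_pos: [630.0, 52.1, 126.8]
tcp_rot: [-0.396, -3.116, 0.0]
wrist_force: [-0.6, -0.2, 3.4]
gripper_width: 0.2
gripper_force: 1.8
```

>>> send_rows(moves=[[0,0,1,0],[0,0,2,0],[0,0,2,0],[0,0,2,0],[0,0,2,0]])

```text
time: 11.32
tool_pos: [630.0, 52.1, 125.3]
tcp_rot: [-0.396, -3.116, 0.0]
wrist_force: [-2.8, 0.7, 5.4]
gripper_width: -0.3
gripper_force: 2.7
```

>>> send_rows(moves=[[0,0,1,0],[0,0,1,0],[0,0,1,0],[0,0,1,0],[0,0,1,0]])

```text
time: 11.95
tool_pos: [630.0, 52.1, 124.6]
tcp_rot: [-0.396, -3.116, 0.0]
wrist_force: [-3.7, 0.6, 7.7]
gripper_width: 0.2
gripper_force: 4.0
```

>>> send_rows(moves=[[0,0,1,0],[0,0,1,0],[0,0,1,0],[0,0,1,0],[0,0,1,0]])

```text
time: 12.58
tool_pos: [630.0, 52.1, 124.0]
tcp_rot: [-0.396, -3.116, 0.0]
wrist_force: [-5.9, 0.3, 9.7]
gripper_width: 0.2
gripper_force: 5.2
```

>>> send_rows(moves=[[0,0,-15,0],[0,0,-40,0],[3,-43,-40,0],[6,-86,-40,0],[10,-129,-40,0]])

```text
time: 13.2
tool_pos: [587.9, -71.4, 163.4]
tcp_rot: [0.395, 3.116, -0.0]
wrist_force: [-0.1, -0.7, -0.5]
gripper_width: 0.3
gripper_force: 0.0
```

>>> send_rows(moves=[[0,0,10,0],[0,0,17,0],[0,0,17,0],[0,0,17,0],[0,0,17,0]])

```text
time: 13.82
tool_pos: [588.4, -69.7, 146.1]
tcp_rot: [0.394, 3.116, -0.0]
wrist_force: [0.0, 0.1, 0.2]
gripper_width: 0.2
gripper_force: 0.0
```

Run:
```python
from h import *
s=sense();print(s["tool_pos"],s["wrist_force"],s["time"])
p=snapshot("side");q=snapshot("scene");w=snapshot("wrist")
f=lambda i,r,c:cv2.resize(i[r:r+90,c:c+120,::-1],(400,300),interpolation=2)
g=cv2.resize(w["image"][:,:,::-1],(400,300))
cv2.imwrite("pics/w5.png",np.vstack([np.hstack([f(p["image"],150,210),f(q["image"],160,190)]),np.hstack([g,g*0])]))
```

```text
[588.44130904 -69.70223229 146.14683743] [0.01616517 0.0825549  0.18720623] 13.825
```

View pics/w5.png

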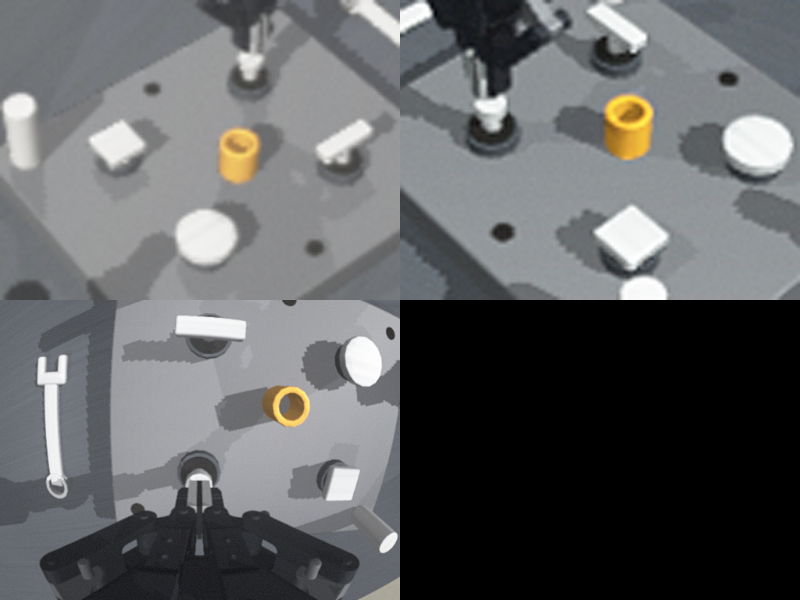

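Large and square are both down, and the tips are centred over the small head. Pressing it.

>>> send_rows(moves=[[0,0,4,0],[0,0,8,0],[0,0,12,0],[0,0,15,0],[0,0,18,0]])

```text
time: 14.6
tool_pos: [588.0, -70.3, 127.8]
tcp_rot: [-0.396, -3.116, 0.0]
wrist_force: [-1.7, 0.3, 3.4]
gripper_width: 0.3
gripper_force: 1.8
```

>>> send_rows(moves=[[0,0,1,0],[0,0,2,0],[0,0,3,0],[0,0,3,0],[0,0,3,0]])

```text
time: 15.22
tool_pos: [588.1, -70.3, 125.2]
tcp_rot: [-0.396, -3.116, 0.0]
wrist_force: [-2.8, 0.4, 6.2]
gripper_width: 0.1
gripper_force: 2.8
```

>>> send_rows(moves=[[0,0,1,0],[0,0,1,0],[0,0,1,0],[0,0,1,0],[0,0,1,0]])

```text
time: 15.85
tool_pos: [588.1, -70.3, 124.5]
tcp_rot: [-0.396, -3.116, 0.0]
wrist_force: [-3.6, 1.2, 7.9]
gripper_width: 0.0
gripper_force: 4.1
```

>>> send_rows(moves=[[0,0,1,0],[0,0,1,0],[0,0,1,0],[0,0,1,0],[0,0,1,0]])

```text
time: 16.48
tool_pos: [588.1, -70.3, 123.8]
tcp_rot: [-0.396, -3.116, 0.0]
wrist_force: [-4.5, 0.1, 11.1]
gripper_width: -0.2
gripper_force: 5.4
```

>>> send_rows(moves=[[0,0,-20,0],[0,0,-60,0],[0,0,-100,0],[-15,35,-140,0],[-37,75,-180,0]])

```text
time: 17.1
tool_pos: [643.0, -6.8, 305.3]
tcp_rot: [0.398, 3.115, -0.0]
wrist_force: [0.7, -0.1, -0.7]
gripper_width: 0.5
gripper_force: 0.0
```

>>> send_rows(moves=[[0,0,0,0],[0,0,0,0],[0,0,0,0],[0,0,0,0],[0,0,0,0]])

```text
time: 17.73
tool_pos: [642.3, -7.4, 302.3]
tcp_rot: [-0.397, -3.115, -0.0]
wrist_force: [-0.7, 0.3, 1.0]
gripper_width: -0.0
gripper_force: 0.0
```

Run:
```python
from h import *
s=sense();print(s["tool_pos"],s["wrist_force"],s["time"])
p=snapshot("wrist");cv2.imwrite("pics/w6.png",p["image"][:,:,::-1]);q=snapshot("scene");cv2.imwrite("pics/s6.png",q["image"][:,:,::-1])
XY=dict(large=(525.2,87.9),square=(629.6,53.2),small=(588.5,-70.1),bar=(484.1,-35.4))
# head height from the scene camera: bright head-blob centroid vs projected (x,y,z), before and after
K=np.array(q["mtx"]);T=np.linalg.inv(q["pose"])
pr=lambda x:(lambda c:(K@(c/c[2]))[:2])((T@np.append(x,1))[:3])
for n in ["scene0","s6"]:
    im=cv2.imread(f"pics/{n}.png").min(2);N,l,st,c=cv2.connectedComponentsWithStats((im>180).astype(np.uint8))
    for k,xy in XY.items():
        e=pr([*xy,60]);i=min((i for i in range(1,N) if 20<st[i][4]<900),key=lambda i:np.hypot(*(c[i]-e)))
        print(n,k,"blob",c[i].round(1),st[i][4],"row px for z=65,53",pr([*xy,65])[1].round(1),pr([*xy,53])[1].round(1))
f=lambda i:cv2.resize(i[140:260,180:340,::-1],(400,300),interpolation=2)
cv2.imwrite("pics/w7.png",np.hstack([f(q["image"]),cv2.resize(p["image"][:,:,::-1],(400,300))]))
```

```text
[642.29747904  -7.43963472 302.25744847] [-0.70673844  0.25249728  0.98220394] 17.725
scene0 large blob [297.7 198.5] 269 row px for z=65,53 197.3 201.2
scene0 square blob [259.6 226.9] 230 row px for z=65,53 225.1 229.0
scene0 small blob [217.1 191.5] 69 row px for z=65,53 189.5 193.5
scene0 bar blob [254.5 154.3] 251 row px for z=65,53 166.3 170.2
s6 large blob [297.1 202.5] 272 row px for z=65,53 197.3 201.2
s6 square blob [259.3 230.2] 228 row px for z=65,53 225.1 229.0
s6 small blob [217.3 194.6] 61 row px for z=65,53 189.5 193.5
s6 bar blob [254.4 154.4] 266 row px for z=65,53 166.3 170.2
```

View pics/w7.png

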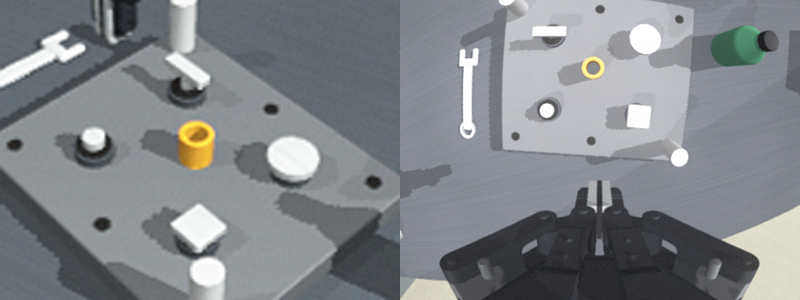

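All three heads sit the same small offset from the z = 53 mm prediction, so they are home. The bar pin and loose items haven't moved. Handing in.

```bash
python3 -c "
from h import *
print(finish_job())"
```

```text
the job is handed in; nothing more can be done
None
```

I pressed the large round, square and small round pins home in that order, with no force reading above about 13 N. The oblong pin is still up, the bush, bottle and wrench were not touched, and the job is handed in at about 18 s; no verdict was returned.

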